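# Reset the repeat stop on a block-printing rail

## Robot

A 6-joint arm with a two-finger parallel gripper is mounted at the origin on the work surface. World frame = base frame: x ahead of the robot, y to its left, z up, the work surface at z = 0. Lengths are in m, angles in rad, forces in N, time in s.
With the tool pointing down it reaches from about 0.35 to 0.775 m from the base axis. Payload 7.3 kg.
Tool frame: the origin (TCP) lies between the finger pads, 19 mm behind the fingertips; this is the grasp point; z points along the fingers, y is the line along which they close (so a half turn about z gives the same grasp; the last joint's range is limited). The gripper opens to 92 mm and grips with 3 to 60 N. Pads are 19 mm wide; open, the fingers measure 130 mm over their backs; the gripper's body (75 mm by 190 mm) begins 47 mm behind the grasp point.
Start: joints at [-1.494, 0.342, 1.524, -0, 1.275, -0.146], TCP at [0.116, -0.512, 0.246] pointing down, gripper open.
Joint ranges: [-2.53, 2.53], [-0.77, 2.02], [0.04, 2.7], [-1, 4.14], [0.28, 2.66], [-3.11, 3.11]. Speed limits (rad/s): [2.57, 2.57, 3.14, 3.14, 3.14, 3.14].

## Interface

Orientations are given as [roll, pitch, yaw] about the fixed x, y, z axes, in that order (R = Rz(yaw) Ry(pitch) Rx(roll)).
In Python, from cell import observe, read_camera, calibration, hand_in gives the robot as it stands.
- The arm moves only by the tool send_rows, never from a script. Its argument "targets" is a list of rows, each a list of 5 numbers: the opening, from 0 (shut) to 1 (fully open), then the shift along the world's x, y, z in m, then the turn about the world's z in rad. A call has 1 to 5 rows; each row shifts and turns the commanded pose from where the row before left it; what a row does not reach is not made up. A row lasts 1/10 s, in which the tool goes at most 50 mm and 8.59 degrees, less where a joint would pass 70% of its speed; a pose out of reach is approached as far as the arm can. A call is refused whole if a number of a shift passes 0.05 or a number of a turn 0.15, either way. A call with a gripper value outside its range is refused whole. The fingers move at their own pace and stop on an object; "grip_force" is the grip in N (left out, the last holds). Time passes only in rows, so rows that do not move let the fingers close. It gives the time, the measured TCP pose, the force, the opening and the grip force at its end, in the units of the state.
- observe(): the state, without advancing time (a new reading comes with each control period).
- read_camera(name): name is "scene" or "top" or "wrist"; returns (picture, depth): 420x560x3 uint8, red, green, blue; 420x560 float32, m along the optical axis (not along the pixel's ray), 0 where there is no reading.
- calibration(name): a dict with "intrinsics" (3x3 intrinsics, pixels), "world_to_cam" (4x4, takes a point from world to camera coordinates); the wrist camera has in their place "hand_eye" (4x4, takes a point from camera to tool coordinates, whose origin is the TCP and whose axes are the flange's). Camera axes: x right, y up, looking along -z (the intrinsics and any distortion apply to the point x, -y, -z); pixel columns grow to the right and rows downward; lengths in m; the calibration is good to about 2 mm. A picture is of the moment at which its call begins: read the wrist's pose just before it. calibration takes no time and is no camera call.
- hand_in(): hands the job in; it is judged then, once.
The state is a dict: "time": time; "qpos": joint angles; "qvel": joint speeds; "joint_efforts": joint torques, N m; "tool_pos": TCP position; "tool_rot": TCP orientation; "contact_force": force on the tool from outside, world axes, zero at the start; "torque": the same for the moment, N m; "opening": finger opening in m; "grip_force": force on a finger pad.
Only numpy, scipy, OpenCV 4.12 (cv2) and the standard library are available. Lean on these libraries where they do the work, as an engineer would, in place of code of your own. Each camera call takes 0.05 s, during which the arm holds its last target. There are 200 camera calls.

## Task

Set the sliding repeat stop on the printing table's rail for the next pattern: free it with its red clamp knob, slide it until its brass pointer lines up with the red marker on the ledge (not the blue one), and then lock it there by tightening the knob until it binds firmly, without forcing it. Let go at the end, and leave the printing blocks and other things on the table where they are.

Things in the scene. Friction and masses are not known exactly. Their poses are not given: they have to be found in the camera images.
- rail: Fixed wooden beam, 620 mm long (its y), 70 wide (its x, away from the robot), 38 high, with a pale scale ledge 45 wide, 34 high on its far side. Origin: centre of its underside, at table height. A 16 mm steel tube runs along it overhead, 295 mm up and 5 mm to the robot's side of the centre line, on posts 295 mm left and right of the origin; it bars an upright gripper from the knob.
- stop: Sliding stop: grey carriage 78 (x) by 84 mm (y), 105 mm high, with a brass plate on its far side; carries the knob, screw and brake shoe. Slides along the rail's y only, 150 mm either way from the rail's centre, 1.5 N of friction when free. Origin: at table height under its middle; axes as the rail's. Red marker is 50 to 140 mm away at the start, left or right.
- knob (a joint): Angle of the red clamp knob (rad), growing as it is tightened: clockwise, looking at its outer face. 0 is fully backed out, 6 the end of the thread. Tight at the start, at 2.5 to 3.9. It turns with a steady 0.3 N m while loose; once the shoe meets the strip the torque to tighten grows by about 1 N m per rad. Right is 0.3 to 0.5 N m more than when loose; 0.7 more is forcing it.
- knob_grip (a point): Where to put the TCP: on the knob's axis, 6 mm below its outer face, about 120 mm above the table. z: out along the axis, which leans 30 degrees from vertical towards the robot (the rail's -x). x: along the white line on the black cap; turns with the knob. The knob is a red eight-sided prism, 46 mm across flats, 26 mm thick; flats face along x and every 45 degrees from it.
- pointer (a point): Tip of the stop's brass pointer, 4 mm wide, on the stop's far side, 47 mm above the table, over the ledge, in line with the stop's middle (59 mm along x from the stop's origin). Axes as the rail's.
- red_marker: Red marker clip fixed on the ledge where the stop must go, 14 mm wide along the rail, 12 mm high, with a 4 mm wide nib towards the stop. Origin: under the nib, on the ledge (34 mm above the table), mid-width; axes as the rail's. The pointer is lined up when it has the same y along the rail; its tip is then 3 mm short of the clip.
- blue_marker: Blue marker clip like the red one, for another pattern, fixed on the other half of the ledge. Not to be used.
- brake_strip: Fixed steel strip in the beam's top, pressed by the stop's brake shoe (6 mm of shoe travel per rad of knob, 160 N per rad). Worn: highest at its origin, falling 50 mm per metre to both sides, so the knob binds up to 1.2 rad later or 0.8 sooner at the marker than at the start. Locked is over 20 N; the knob's friction holds about 50 N, any excess creeps back on release; 120 N dents it.
- block_a: Carved printing block with a bow handle, 120 x 70 x 66 mm, loose. Origin under its centre. Leave alone.
- block_b: Carved printing block with a bow handle, 100 x 80 x 66 mm, loose. Origin under its centre. Leave alone.
- block_c: Carved printing block with a bow handle, 140 x 50 x 66 mm, loose. Origin under its centre. Leave alone.
- brush: Hand brush lying on the table on the robot's left, loose. Leave alone.
- bowl: Blue ceramic bowl, 120 mm across, 50 mm high, loose. Leave alone.
- jar: Amber jar with a steel cap, 70 mm across, 85 mm high, loose. Leave alone.
- wedge_block: Pale wooden block, 90 x 50 x 30 mm, loose, between the robot and the rail. Leave alone.

How it is judged:
On the way, in this order (a step that is already met when the one before it is completed fails the run):
1. The clamp is freed: the brake shoe no longer presses on the strip (under 1 N) (contact force between stop and brake_strip below 1 N), for 0.1 s.
2. The freed stop (clamping under 15 N) stands with its pointer within 5 mm of the red marker along the rail (y of pointer in the frame of red_marker between -0.005 and 0.005 m and contact force between stop and brake_strip below 15 N), for 0.2 s.
At the end, for the whole second after the job is handed in: The stop's pointer is within 5 mm of the red marker along the rail, the clamp presses on the brake strip with more than 20 N, and the stop is at rest and released (y of pointer in the frame of red_marker between -0.005 and 0.005 m and contact force between stop and brake_strip above 20 N and linear speed of stop below 0.01 m/s); the robot touches nothing.
It fails at once if The clamp is forced: more than 120 N on the brake strip, with the stop within 40 mm of the red marker (y of pointer in the frame of red_marker between -0.04 and 0.04 m and contact force between stop and brake_strip above 120 N).
It fails at once if A printing block, the brush, the bowl, the jar or the wooden block is moved by more than 20 mm (distance of any of block_a, block_b, block_c, brush, bowl, jar, wedge_block from where it was at the start of the episode above 0.02 m).
It also fails if it takes over 64 s, if anything falls off the work surface, if the arm or the gripper's body presses on something with over 40 N, if the wrist force passes 120 N, or if a joint passes its speed limit or range.

## Working session

There is one attempt and no reset: what is moved stays moved. The work goes in short steps, Python scripts to look and compute and a tool call to move; the robot and the scene stay as the last step left them, time stands still between calls to the robot, and variables do not carry over. Pictures are saved under pics/ and viewed, at most 10 in all, crops included, and the job is handed in when it is done.

Besides the shell and the picture viewer there is one more tool, called after "Call:" as name(argument=value, ...) on one line, values as JSON. send_rows: Moves the arm, as the interface text tells. Its arguments: {"type":"object","properties":{"targets":{"type":"array","items":{"type":"array","items":{"type":"number"}}},"grip_force":{"type":"number"}},"required":["targets"]}

```bash
ls; mkdir -p pics; python3 - <<'E'
from cell import *
import cv2,numpy as np
s=observe();print(s)
for n in("scene","top"):
    p,d=read_camera(n);cv2.imwrite(f"pics/{n}0.png",p[:,:,::-1]);np.savez(f"pics/{n}0.npz",p=p,d=d)
    print(calibration(n))
print(calibration("wrist"))
E
```

```text
pics
{'time': 0.0, 'qpos': array([-1.49399223e+00,  3.42732460e-01,  1.52502721e+00, -2.52310267e-05,
        1.27539066e+00, -1.46026744e-01]), 'qvel': array([ 7.15267676e-05,  1.45912817e-03, -9.89215179e-04,  2.39966967e-04,
        1.58186271e-03,  3.51651910e-04]), 'joint_efforts': array([-1.76540649e-03, -4.31245565e+01, -2.44220263e+01,  7.16583082e-02,
        5.58322587e-02, -9.73074975e-05]), 'tool_pos': array([ 0.11599174, -0.51163473,  0.24483633]), 'tool_rot': array([-3.14004805e+00, -2.02784365e-04,  2.22838048e-01]), 'contact_force': array([-0.33387085, -0.33687842, -0.24622656]), 'torque': array([ 0.03377108,  0.00922622, -0.00405437]), 'grip_force': 0.0, 'opening': 0.09219123644235795}
{'intrinsics': array([[535.43138782,   0.        , 282.81968205],
       [  0.        , 535.43138782, 205.17485786],
       [  0.        ,   0.        ,   1.        ]]), 'world_to_cam': array([[-0.55804385,  0.82979998,  0.00436578,  0.33823335],
       [-0.71003292, -0.4802097 ,  0.51502612,  0.39618558],
       [ 0.42946515,  0.28430731,  0.85716337, -1.76342091],
       [ 0.        
[... 299 characters left out ...]
 0.99861695, -0.01322543,  0.05088487, -0.6109044 ],
       [-0.05094607, -0.00433192,  0.99869201, -1.31308181],
       [ 0.        ,  0.        ,  0.        ,  1.        ]])}
{'intrinsics': array([[357.47466339,   0.        , 285.4536878 ],
       [  0.        , 357.47466339, 209.34870197],
       [  0.        ,   0.        ,   1.        ]]), 'hand_eye': array([[ 1.36532031e-04,  9.51797894e-01,  3.06725854e-01,
         8.47849118e-02],
       [ 9.99999990e-01, -1.42495635e-04, -2.95046750e-06,
        -5.92346181e-04],
       [ 4.08988466e-05,  3.06725852e-01, -9.51797904e-01,
        -1.40063515e-01],
       [ 0.00000000e+00,  0.00000000e+00,  0.00000000e+00,
         1.00000000e+00]])}
```

View pics/scene0.png

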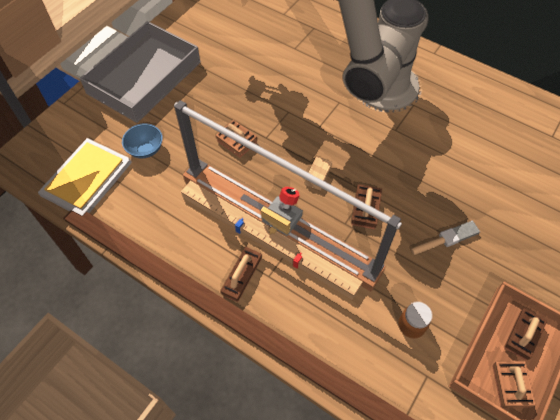

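View pics/top0.png

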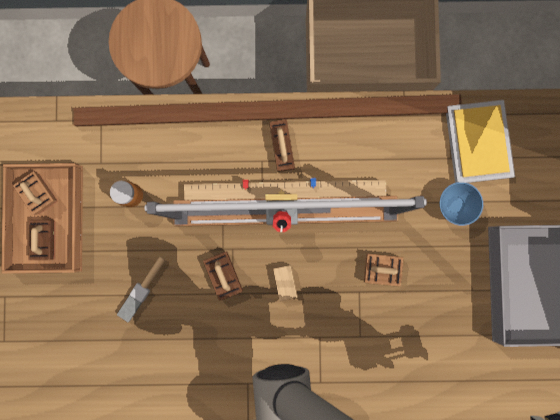

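The scene view shows the stop near mid-rail with its red knob at about (289,195), the red clip at (297,260) and the blue clip at (239,225). In the top view the knob is at (282,223), the red clip at (246,184) to the robot's left, and the overhead tube runs just beyond the knob from (152,208) to (420,202).

```bash
cat > h.py <<'E'
import numpy as np,cv2
from cell import *
def pts(n,p,d):
    c=calibration(n);K=c["intrinsics"];T=np.linalg.inv(c["world_to_cam"])
    v,u=np.mgrid[:p.shape[0],:p.shape[1]]
    P=np.stack([(u-K[0,2])/K[0,0]*d,-(v-K[1,2])/K[1,1]*d,-d,np.ones_like(d)],-1)
    return (P@T.T)[...,:3]
def ray(n,u,v,z):
    c=calibration(n);K=c["intrinsics"];T=np.linalg.inv(c["world_to_cam"])
    d=T[:3,:3]@np.array([(u-K[0,2])/K[0,0],-(v-K[1,2])/K[1,1],-1]);o=T[:3,3]
    return o+d*(z-o[2])/d[2]
def mask(p,col):
    h=cv2.cvtColor(p,cv2.COLOR_RGB2HSV);H,S,V=h[...,0],h[...,1],h[...,2]
    if col=="red":return ((H<6)|(H>174))&(S>180)&(V>90)
    if col=="blue":return (H>105)&(H<125)&(S>150)&(V>60)
    if col=="brass":return (H>20)&(H<32)&(S>130)&(V>120)
def blobs(n,p,d,col,a=8):
    X=pts(n,p,d);k,l,st,ce=cv2.connectedComponentsWithStats(mask(p,col).astype(np.uint8))
    for i in range(1,k):
        if st[i,4]>=a:
            q=X[(l==i)&(d>0)];print(n,col,st[i],ce[i].round(1),"med",np.median(q,0).round(4),"min",q.min(0).round(3),"max",q.max(0).round(3))
E
python3 - <<'E'
from h import *
for n in("scene","top"):
    f=np.load(f"pics/{n}0.npz");p,d=f["p"],f["d"]
    for c in("red","blue","brass"):blobs(n,p,d,c)
f=np.load("pics/top0.npz");X=pts("top",f["p"],f["d"])
# tube
m=(abs(X[...,2]-.295)<.02)&(X[...,0]>.5)&(X[...,0]<.75)&(abs(X[...,1])<.32)
q=X[m];print("tube",np.polyfit(q[:,1],q[:,0],1),q.min(0),q.max(0))
m=(abs(X[...,2]-.034)<.006)&(X[...,0]>.55)&(X[...,0]<.8)&(abs(X[...,1])<.4)
q=X[m];print("ledge",cv2.minAreaRect(q[:,:2].astype(np.float32)),q.min(0),q.max(0))
im=f["p"][150:260,200:360];cv2.imwrite("pics/crop1.png",cv2.resize(im,None,fx=5,fy=5,interpolation=cv2.INTER_CUBIC)[:,:,::-1])
E
```

```text
scene red [280 187  19  17 200] [288.6 196.2] med [0.6081 0.019  0.1261] min [ 0.575 -0.009  0.108] max [0.624 0.036 0.144]
scene red [294 257   8  11  42] [296.3 262. ] med [0.7168 0.1164 0.0406] min [0.697 0.108 0.011] max [0.72  0.12  0.049]
scene blue [ 37  69  41  36 770] [55.2 85. ] med [ 0.3947 -1.3471 -0.4513] min [ 0.32  -1.435 -0.469] max [ 0.493 -1.276 -0.436]
scene blue [236 219   7  14  50] [238.6 225.3] med [ 0.7151 -0.0723  0.0431] min [ 0.694 -0.079  0.014] max [ 0.723 -0.067  0.05 ]
scene brass [  48  144   74   63 1533] [ 86.4 168.7] med [ 0.796  -0.5617  0.027 ] min [ 0.721 -0.619  0.017] max [ 0.915 -0.475  0.036]
top red [274 212  17   9  82] [281.8 215.5] med [0.6129 0.0109 0.1273] min [ 0.6   -0.01   0.115] max [0.622 0.032 0.139]
top blue [311 179   4   8  29] [312.5 182.1] med [ 0.7077 -0.0744  0.045 ] min [ 0.697 -0.078  0.039] max [ 0.716 -0.069  0.052]
top brass [ 455  107   54   70 2383] [482.6 146.2] med [ 0.7996 -0.5563  0.0271] min [ 0.721 -0.622  0.017] max [ 0.915 -0.476  0.037]
tube [-0.00791372  0.62483176] [ 0.60982778 -0.3067801   0.278107  ] [0.64014124 0.3128394  0.31007913]
ledge ((0.6976313591003418, 0.004732757806777954), (0.20518594980239868, 0.6194831728935242), 0.49934160709381104) [ 0.59343851 -0.30564307  0.02803155] [0.79999414 0.31361525 0.03999909]
```

View pics/crop1.png

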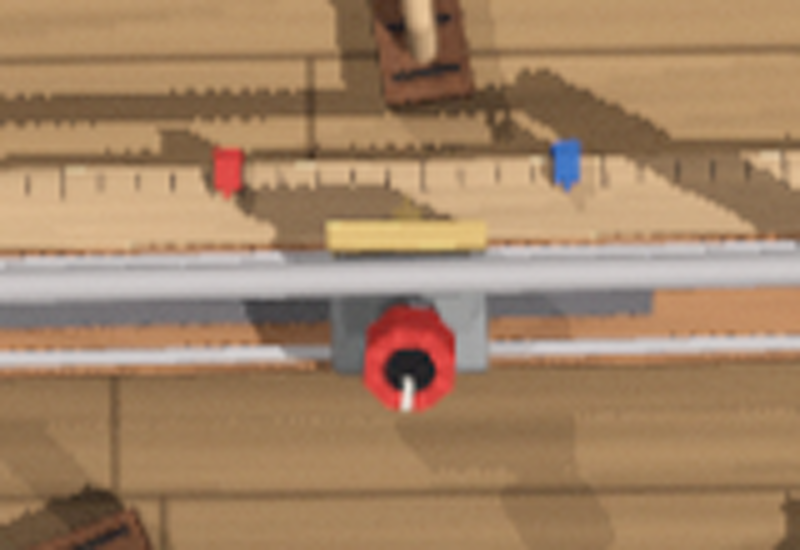

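The crop shows the knob cap at about (408,370), with its white line pointing at the robot and slightly to the right. The clips are at (228,172) red and (566,165) blue, and the tube lies just beyond the knob. The moves have no tilt axis, so I'll go high above the rail and find out how the arm behaves at the edge of its reach.

Call:
send_rows(targets=[[1,0.01,0.01,0.045,-0.04],[1,0.02,0.02,0.045,-0.04],[1,0.03,0.03,0.04,-0.04],[1,0.03,0.04,0.03,-0.04],[1,0.03,0.04,0.03,-0.05]])

```text
time: 0.6
tool_pos: [0.2226, -0.3876, 0.4195]
tool_rot: [-3.141, -0.0, 0.01]
contact_force: [1.0, -0.5, -1.2]
opening: 0.0917
grip_force: 0.0
```

Call:
send_rows(targets=[[1,0.02,0.045,0,0],[1,0.02,0.045,0,0],[1,0.02,0.045,0,0],[1,0.02,0.045,0,0],[1,0.02,0.045,0,0]])

```text
time: 1.1
tool_pos: [0.3221, -0.1619, 0.4185]
tool_rot: [-3.142, -0.0, 0.012]
contact_force: [1.4, -0.1, 0.4]
opening: 0.0917
grip_force: 0.0
```

Call:
send_rows(targets=[[1,0.03,0.04,0,0],[1,0.03,0.03,0,0],[1,0.03,0.03,0,0],[1,0.03,0.03,0,0],[1,0.03,0.02,0,0]])

```text
time: 1.6
tool_pos: [0.4728, -0.0116, 0.4185]
tool_rot: [-3.141, 0.0, 0.015]
contact_force: [0.3, -1.0, 0.0]
opening: 0.0916
grip_force: 0.0
```

```bash
python3 - <<'E'
from h import *
s=observe();print(s["time"],s["qpos"].round(3),s["tool_pos"],s["tool_rot"])
for uv in((281.6,224.),):print("cap",ray("top",*uv,.126))
print("red nib",ray("top",245.8,188.5,.046),"brass plate",ray("top",281.2,197,.1))
E
```

```text
1.6 [-0.187  0.168  1.293  0.     1.682  1.369] [ 0.47279573 -0.01159945  0.41845202] [-3.14137830e+00  3.57413081e-04  1.45986310e-02]
cap [0.59017031 0.01225803 0.126     ]
red nib [0.69217642 0.11011928 0.046     ] brass plate [0.66225461 0.01263488 0.1       ]
```

Call:
send_rows(targets=[[1,0.05,0,0.03,0],[1,0.05,0,0.03,0],[1,0.05,0,0,0],[1,0.05,0,0,0],[1,0.05,0,0,0]])

```text
time: 2.1
tool_pos: [0.6821, -0.0146, 0.4714]
tool_rot: [-3.141, 0.003, 0.013]
contact_force: [2.4, -0.3, 0.6]
opening: 0.0921
grip_force: 0.0
```

Call:
send_rows(targets=[[1,0.05,0,0,0],[1,0.05,0,0,0],[1,0.05,0,0,0],[1,0.05,0,0,0],[1,0.05,0,0,0]])

```text
time: 2.6
tool_pos: [0.796, -0.0124, 0.3835]
tool_rot: [3.138, -0.114, 0.013]
contact_force: [0.2, 0.1, 0.1]
opening: 0.0919
grip_force: 0.0
```

```bash
python3 - <<'E'
from h import *
s=observe();print(s["time"],s["qpos"].round(3),s["tool_pos"],s["tool_rot"])
E
```

```text
2.6 [-0.116  0.959  0.038  0.013  2.032  1.448] [ 0.79597846 -0.0124371   0.38354515] [ 3.13823301 -0.11361345  0.01302962]
```

It does tilt outward (pitch -0.114) at full stretch. I'll keep pushing up and out to see how far that goes and whether the tilt is kept.

Call:
send_rows(targets=[[1,0.05,0,0.03,0],[1,0.05,0,0.03,0],[1,0.05,0,0.03,0],[1,0.05,0,0.03,0],[1,0.05,0,0.03,0]])

```text
time: 3.1
tool_pos: [0.8352, -0.0101, 0.4092]
tool_rot: [3.133, -0.28, 0.014]
contact_force: [0.1, -0.7, 0.2]
opening: 0.0914
grip_force: 0.0
```

Call:
send_rows(targets=[[1,0.05,0,0.03,0],[1,0.05,0,0.03,0],[1,0.05,0,0.03,0],[1,0.05,0,0.03,0],[1,0.05,0,0.03,0]])

```text
time: 3.6
tool_pos: [0.8789, -0.0084, 0.4301]
tool_rot: [3.129, -0.445, 0.016]
contact_force: [1.1, -0.9, 0.3]
opening: 0.0916
grip_force: 0.0
```

Call:
send_rows(targets=[[1,-0.05,0,0.02,0],[1,-0.05,0,0.02,0]])

```text
time: 3.8
tool_pos: [0.816, -0.0094, 0.4521]
tool_rot: [3.13, -0.435, 0.015]
contact_force: [1.0, 0.3, 0.7]
opening: 0.0918
grip_force: 0.0
```

```bash
python3 - <<'E'
from h import *
s=observe();print(s["time"],s["qpos"].round(3),s["tool_pos"],s["tool_rot"])
E
```

```text
3.8 [-0.122  0.681  0.483  0.046  1.545  1.445] [ 0.81602306 -0.00939556  0.45214205] [ 3.12994538 -0.43478557  0.01530404]
```

The tilt is kept. A little more stretch should give 30°, then I'll pull back.

Call:
send_rows(targets=[[1,0.05,0,-0.02,0],[1,0.05,0,0.02,0],[1,0.05,0,0.03,0],[1,0.05,0,0.03,0]])

```text
time: 4.2
tool_pos: [0.8945, -0.0084, 0.4526]
tool_rot: [3.127, -0.53, 0.017]
contact_force: [0.2, 0.5, 0.7]
opening: 0.0918
grip_force: 0.0
```

Call:
send_rows(targets=[[1,0,0,0,0]])

```text
time: 4.3
tool_pos: [0.894, -0.0082, 0.4551]
tool_rot: [3.126, -0.533, 0.018]
contact_force: [-0.5, -0.4, -0.4]
opening: 0.0919
grip_force: 0.0
```

Call:
send_rows(targets=[[1,-0.045,0.003,0,0],[1,-0.045,0.003,0,0],[1,-0.045,0.003,0,0],[1,-0.045,0.003,0,0],[1,-0.045,0.003,0,-0.01]])

```text
time: 4.8
tool_pos: [0.7135, 0.0034, 0.4601]
tool_rot: [3.126, -0.532, 0.007]
contact_force: [1.2, 0.1, 0.1]
opening: 0.0919
grip_force: 0.0
```

Call:
send_rows(targets=[[1,-0.045,0.003,0,0],[1,-0.045,0.002,0,0],[1,-0.046,0,-0.03,0],[1,0,0,-0.04,0],[1,0,0,-0.04,0]])

```text
time: 5.3
tool_pos: [0.5832, 0.0084, 0.3536]
tool_rot: [3.125, -0.536, 0.008]
contact_force: [1.5, -0.5, -1.0]
opening: 0.0919
grip_force: 0.0
```

Call:
send_rows(targets=[[1,0,0,-0.04,0],[1,0,0,-0.04,0],[1,0,0,-0.03,0],[1,0,0,0,0]])

```text
time: 5.7
tool_pos: [0.5822, 0.0086, 0.2379]
tool_rot: [3.128, -0.523, 0.007]
contact_force: [-0.5, -0.0, -1.2]
opening: 0.0916
grip_force: 0.0
```

```bash
python3 - <<'E'
from h import *
s=observe();print(s["time"],s["qpos"].round(3),s["tool_pos"],s["tool_rot"],s["torque"])
p,d=read_camera("wrist");cv2.imwrite("pics/w1.png",p[:,:,::-1]);np.savez("pics/w1.npz",p=p,d=d,pos=s["tool_pos"],rot=s["tool_rot"])
from scipy.spatial.transform import Rotation as R
c=calibration("wrist");K=c["intrinsics"];H=c["hand_eye"]
v,u=np.mgrid[:420,:560];P=np.stack([(u-K[0,2])/K[0,0]*d,-(v-K[1,2])/K[1,1]*d,-d],-1)
X=(P@H[:3,:3].T+H[:3,3])@R.from_euler("xyz",s["tool_rot"]).as_matrix().T+s["tool_pos"]
k,l,st,ce=cv2.connectedComponentsWithStats(mask(p,"red").astype(np.uint8))
for i in range(1,k):
    if st[i,4]>30:
        q=X[l==i];print(st[i],ce[i],np.median(q,0),q.min(0),q.max(0))
E
```

```text
5.7 [-0.151  0.224  1.835  0.122  0.566  1.331] [0.58215078 0.00857175 0.23786547] [ 3.12809397 -0.52297205  0.00699273] [ 0.02941487  0.32879759 -0.00743517]
[ 249  236   62   69 2445] [279.10388548 266.87607362] [0.60337034 0.01228214 0.12811491] [ 0.57245239 -0.01026184  0.09266586] [0.62852698 0.03577894 0.40115549]
```

View pics/w1.png

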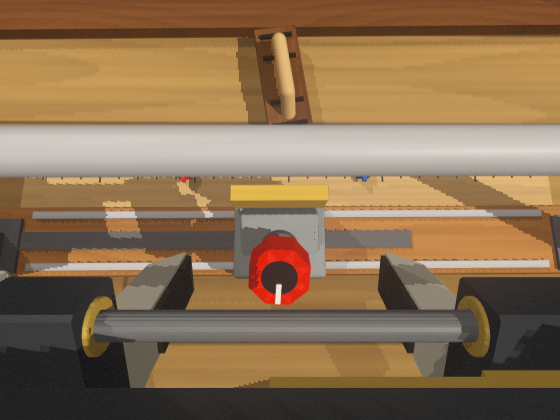

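The wrist view shows the cap at about (279,276) with its white line running down to (278,303). Both fingers clear the stop. The steel strip runs from the far left to (412,239), so its peak may lie on the left. I'll measure the cap, line and strip.

```bash
cat >> h.py <<'E'
from scipy.spatial.transform import Rotation as R
def wpts(p,d,pos,rot):
    c=calibration("wrist");K=c["intrinsics"];H=c["hand_eye"]
    v,u=np.mgrid[:420,:560];P=np.stack([(u-K[0,2])/K[0,0]*d,-(v-K[1,2])/K[1,1]*d,-d],-1)
    return (P@H[:3,:3].T+H[:3,3])@R.from_euler("xyz",rot).as_matrix().T+pos
E
python3 - <<'E'
from h import *
f=np.load("pics/w1.npz");p,d=f["p"],f["d"];X=wpts(p,d,f["pos"],f["rot"])
g=p.max(2).astype(int);
m=np.zeros_like(g,bool);m[255:300,255:305]=1
cap=m&(g<60);line=m&(p.min(2)>150);line[300:310]=0
print("cap",cap.sum(),np.median(X[cap],0),X[cap].min(0),X[cap].max(0))
m2=np.zeros_like(m);m2[280:306,270:290]=1;line=m2&(p.min(2)>150);q=X[line]
print("line",line.sum(),np.median(q,0),q.min(0),q.max(0)); 
print("line dir",np.polyfit(np.nonzero(line)[0],np.nonzero(line)[1],1))
# face plane
red=mask(p,"red")&m;q=X[(cap|line|red)];c=np.median(q,0)
fm=(g>=0)&m&(cap|line);q=X[fm];U,S,V=np.linalg.svd(q-q.mean(0));print("n",V[2])
for v in(236,240,244):
    print(v,[(u,tuple(p[v,u]),X[v,u].round(3).tolist()) for u in(20,27,34,60,120,200,405,411,418,440)])
print("tube",X[150,280],"carriage top",X[222,250],X[265,320])
ft=np.load("pics/top0.npz");
Pt=pts("top",ft["p"],ft["d"])
for v in (208,210,212,214):
  print(v,[(u,ft["p"][v,u].tolist(),Pt[v,u].round(3).tolist()) for u in(192,200,210,225,325,328,331,334)])
E
```

```text
cap 19 [0.59333508 0.02420847 0.12879822] [0.58383466 0.00334015 0.12289871] [0.59908123 0.02648231 0.13334512]
line 102 [0.58013174 0.01373777 0.1219041 ] [0.57328219 0.0114698  0.11721421] [0.58754401 0.01603753 0.12651998]
line dir [-6.26011683e-02  2.96235590e+02]
n [ 0.50497683 -0.00175508 -0.86313112]
236 [(20, (np.uint8(50), np.uint8(48), np.uint8(46)), [0.635, 0.273, 0.043]), (27, (np.uint8(70), np.uint8(64), np.uint8(64)), [0.635, 0.268, 0.04]), (34, (np.uint8(69), np.uint8(63), np.uint8(62)), [0.635, 0.26, 0.042]), (60, (np.uint8(73), np.uint8(67), np.uint8(64)), [0.635, 0.234, 0.041]), (120, (np.uint8(118), np.uint8(110), np.uint8(107)), [0.635, 0.174, 0.04]), (200, (np.uint8(78), np.uint8(73), np.uint8(70)), [0.636, 0.094, 0.041]), (405, (np.uint8(125), np.uint8(114), np.uint8(109)), [0.636, -0.115, 0.041]), (411, (np.uint8(153), np.uint8(121), np.uint8(94)), [0.636, -0.121, 0.041]), (418, (np.uint8(199), np.uint8(138), np.uint8(77)), [0.636, -0.129, 0.039]), (440, (np.uint8(201), np.uint8(139), np.uint8(76)), [0.636, -0.151, 0.039])]
240 [(20, (np.uint8(59), np.uint8(59)
[... 2411 characters left out ...]
8, 115, 117], [0.63, 0.237, 0.04]), (210, [119, 114, 115], [0.629, 0.209, 0.044]), (225, [119, 114, 116], [0.629, 0.169, 0.039]), (325, [136, 120, 112], [0.625, -0.107, 0.041]), (328, [133, 116, 108], [0.625, -0.115, 0.041]), (331, [190, 139, 102], [0.625, -0.123, 0.04]), (334, [195, 143, 101], [0.625, -0.132, 0.039])]
214 [(192, [120, 118, 120], [0.624, 0.259, 0.045]), (200, [119, 116, 119], [0.624, 0.237, 0.045]), (210, [118, 114, 116], [0.623, 0.209, 0.043]), (225, [129, 117, 114], [0.623, 0.168, 0.045]), (325, [186, 136, 96], [0.62, -0.107, 0.037]), (328, [189, 138, 99], [0.62, -0.115, 0.035]), (331, [190, 139, 100], [0.619, -0.123, 0.037]), (334, [190, 138, 98], [0.619, -0.132, 0.034])]
```

Call:
send_rows(targets=[[1,-0.03,0.003,0,-0.03],[1,-0.024,0.001,0,-0.03],[1,0,0,0,0]])

```text
time: 6.05
tool_pos: [0.5294, 0.0127, 0.2441]
tool_rot: [3.126, -0.533, -0.052]
contact_force: [0.6, 0.7, 0.6]
opening: 0.0915
grip_force: 0.0
```

Call:
send_rows(targets=[[1,0.02,0,-0.035,0],[1,0.02,0,-0.035,0],[1,0.015,0,-0.026,0],[1,0,0,0,0]])

```text
time: 6.45
tool_pos: [0.587, 0.012, 0.1437]
tool_rot: [3.127, -0.528, -0.052]
contact_force: [-0.0, 0.2, 0.8]
opening: 0.092
grip_force: 0.0
```

Call:
send_rows(targets=[[1,0.005,0,-0.011,0],[1,0.004,0,-0.01,0],[1,0,0,0,0],[0.6,0,0,0,0],[0.5,0,0,0,0]], grip_force=45)

```text
time: 6.95
tool_pos: [0.597, 0.0122, 0.1307]
tool_rot: [3.128, -0.521, -0.053]
contact_force: [0.0, -0.2, 0.5]
opening: 0.0801
grip_force: 0.0
```

Call:
send_rows(targets=[[0.3,0,0,0,0],[0.3,0,0,0,0],[0.3,0,0,0,0]])

```text
time: 7.25
tool_pos: [0.5969, 0.0122, 0.13]
tool_rot: [3.128, -0.52, -0.053]
contact_force: [0.0, 0.2, 0.1]
opening: 0.0565
grip_force: 0.0
```

```bash
python3 - <<'E'
from h import *
s=observe();print({k:np.round(v,3) for k,v in s.items()})
p,d=read_camera("wrist");cv2.imwrite("pics/w2.png",p[:,:,::-1])
E
```

```text
{'time': np.float64(7.25), 'qpos': array([-0.117,  0.411,  1.929,  0.065,  0.283,  1.453]), 'qvel': array([-0.001,  0.002, -0.001, -0.001, -0.002,  0.001]), 'joint_efforts': array([ 3.0000e-03, -4.1530e+01, -1.9247e+01,  9.1000e-02, -2.3740e+00,
        1.9000e-02]), 'tool_pos': array([0.597, 0.012, 0.13 ]), 'tool_rot': array([ 3.128, -0.52 , -0.053]), 'contact_force': array([0.038, 0.179, 0.149]), 'torque': array([0.025, 0.34 , 0.03 ]), 'grip_force': np.float64(0.0), 'opening': np.float64(0.057)}
```

View pics/w2.png

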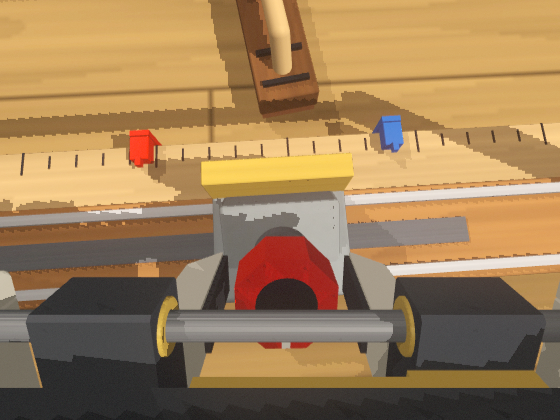

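The wrist view shows the knob between the two pads, with the red clip at (142,147) and the blue clip at (390,132). The pads overlap the knob by about 19 mm, which is enough. j5 is at its limit. I'll close and turn it counter-clockwise to loosen.

Call:
send_rows(targets=[[0.2,0,0,0,0],[0.2,0,0,0,0],[0.2,0,0,0,0],[0.2,0,0,0,0]], grip_force=50)

```text
time: 7.7
tool_pos: [0.5969, 0.0123, 0.1299]
tool_rot: [3.128, -0.52, -0.052]
contact_force: [-0.6, 1.0, 1.4]
opening: 0.0456
grip_force: 49.9
```

Call:
send_rows(targets=[[0.2,0,0,0,0.05],[0.2,0,0,0,0.05],[0.2,0,0,0,0.05]])

```text
time: 8.0
tool_pos: [0.5971, 0.0119, 0.1299]
tool_rot: [3.127, -0.521, 0.1]
contact_force: [-3.6, 1.1, 2.9]
opening: 0.0458
grip_force: 50.4
```

```bash
cat > ob.py <<'E'
from h import *
s=observe();print({k:np.round(s[k],3).tolist() for k in("time","qpos","tool_pos","tool_rot","contact_force","torque","opening","grip_force")})
E
python3 ob.py
```

```text
{'time': 8.0, 'qpos': [-0.168, 0.41, 1.931, 0.389, 0.314, 0.967], 'tool_pos': [0.597, 0.012, 0.13], 'tool_rot': [3.127, -0.521, 0.1], 'contact_force': [-3.557, 1.067, 2.878], 'torque': [-1.553, 0.441, -1.068], 'opening': 0.046, 'grip_force': 50.434}
```

Call:
send_rows(targets=[[0.2,0,0,0,0.05],[0.2,0,0,0,0.05],[0.2,0,0,0,0.05],[0.2,0,0,0,0.05],[0.2,0,0,0,0.05]])

```text
time: 8.5
tool_pos: [0.5971, 0.0115, 0.1306]
tool_rot: [3.125, -0.521, 0.35]
contact_force: [-11.8, -0.3, 10.3]
opening: 0.0462
grip_force: 53.2
```

```bash
python3 ob.py; python3 - <<'E'
from h import *
p,d=read_camera("wrist");cv2.imwrite("pics/w3.png",p[:,:,::-1])
E
```

```text
{'time': 8.5, 'qpos': [-0.244, 0.421, 1.908, 0.663, 0.445, 0.429], 'tool_pos': [0.597, 0.012, 0.131], 'tool_rot': [3.125, -0.521, 0.35], 'contact_force': [-11.786, -0.325, 10.306], 'torque': [-1.741, 0.416, -1.202], 'opening': 0.046, 'grip_force': 53.167}
```

View pics/w3.png

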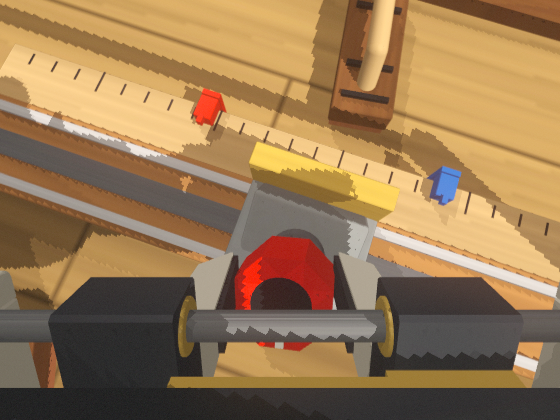

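The white line stays fixed in the tool frame at (278,346), so the knob has turned with the gripper by about 0.45 rad. I'll regrip on the next flats.

Call:
send_rows(targets=[[0.7,0,0,0,0],[0.7,0,0,0,0],[0.7,0,0,0,0]])

```text
time: 8.85
tool_pos: [0.5969, 0.0122, 0.1296]
tool_rot: [3.128, -0.519, 0.347]
contact_force: [0.4, -0.2, 0.2]
opening: 0.063
grip_force: 0.0
```

Call:
send_rows(targets=[[0.7,0,0,0,-0.13],[0.7,0,0,0,-0.14],[0.7,0,0,0,-0.14],[0.7,0,0,0,-0.14],[0.7,0,0,0,-0.14]])

```text
time: 9.35
tool_pos: [0.5934, 0.0116, 0.1265]
tool_rot: [3.126, -0.498, -0.077]
contact_force: [-0.1, -0.2, -0.5]
opening: 0.064
grip_force: 0.0
```

Call:
send_rows(targets=[[0.7,0,0,0,0]])

```text
time: 9.45
tool_pos: [0.5935, 0.0122, 0.1266]
tool_rot: [3.126, -0.498, -0.074]
contact_force: [-0.3, 1.4, -0.0]
opening: 0.0641
grip_force: 0.0
```

```bash
python3 ob.py
```

```text
{'time': 9.45, 'qpos': [-0.109, 0.415, 1.922, 0.005, 0.306, 1.535], 'tool_pos': [0.593, 0.012, 0.127], 'tool_rot': [3.126, -0.498, -0.074], 'contact_force': [-0.338, 1.369, -0.038], 'torque': [0.058, 0.303, 0.052], 'opening': 0.064, 'grip_force': 0.0}
```

Call:
send_rows(targets=[[0.7,0,0,0,-0.07],[0.7,0,0,0,-0.07],[0.7,0,0,0,-0.07],[0.7,0,0,0,-0.06],[0.7,0,0,0,0]])

```text
time: 9.95
tool_pos: [0.5936, 0.0119, 0.1265]
tool_rot: [3.125, -0.498, -0.341]
contact_force: [-0.3, 0.6, 0.6]
opening: 0.0644
grip_force: 0.0
```

```bash
python3 ob.py
```

```text
{'time': 9.95, 'qpos': [-0.026, 0.434, 1.887, -0.451, 0.383, 2.272], 'tool_pos': [0.594, 0.012, 0.127], 'tool_rot': [3.125, -0.498, -0.341], 'contact_force': [-0.341, 0.58, 0.617], 'torque': [0.145, 0.252, -0.019], 'opening': 0.064, 'grip_force': 0.0}
```

Now I'll grip and turn by about +0.7.

Call:
send_rows(targets=[[0.2,0,0,0,0],[0.2,0,0,0,0],[0.2,0,0,0,0],[0.2,0,0,0,0]])

```text
time: 10.35
tool_pos: [0.5936, 0.0111, 0.1266]
tool_rot: [3.127, -0.499, -0.345]
contact_force: [3.1, -0.0, -3.0]
opening: 0.0484
grip_force: 48.8
```

Call:
send_rows(targets=[[0.2,0,0,0,0.06],[0.2,0,0,0,0.06],[0.2,0,0,0,0.06],[0.2,0,0,0,0.06],[0.2,0,0,0,0.06]])

```text
time: 10.85
tool_pos: [0.5932, 0.0108, 0.1274]
tool_rot: [3.125, -0.499, -0.042]
contact_force: [-4.8, -1.7, 1.9]
opening: 0.0476
grip_force: 49.3
```

```bash
python3 ob.py
```

```text
{'time': 10.85, 'qpos': [-0.122, 0.412, 1.924, 0.075, 0.307, 1.429], 'tool_pos': [0.593, 0.011, 0.127], 'tool_rot': [3.125, -0.499, -0.042], 'contact_force': [-4.8, -1.749, 1.941], 'torque': [-1.176, 0.458, -1.086], 'opening': 0.048, 'grip_force': 49.265}
```

Call:
send_rows(targets=[[0.2,0,0,0,0.06],[0.2,0,0,0,0.06],[0.2,0,0,0,0.06],[0.2,0,0,0,0.06],[0.2,0,0,0,0.06]])

```text
time: 11.35
tool_pos: [0.5937, 0.0103, 0.1274]
tool_rot: [3.124, -0.5, 0.259]
contact_force: [-8.7, -0.8, 6.8]
opening: 0.0474
grip_force: 51.9
```

Call:
send_rows(targets=[[0.2,0,0,0,0.05],[0.2,0,0,0,0.05],[0.2,0,0,0,0.05],[0.2,0,0,0,0]])

```text
time: 11.75
tool_pos: [0.5938, 0.01, 0.128]
tool_rot: [3.123, -0.501, 0.408]
contact_force: [-8.5, -0.4, 8.0]
opening: 0.0477
grip_force: 52.8
```

```bash
python3 ob.py; python3 - <<'E'
from h import *
p,d=read_camera("wrist");cv2.imwrite("pics/w4.png",p[:,:,::-1])
p,d=read_camera("top");cv2.imwrite("pics/t4.png",p[:,:,::-1]);np.savez("pics/t4.npz",p=p,d=d)
E
```

```text
{'time': 11.75, 'qpos': [-0.257, 0.427, 1.895, 0.643, 0.488, 0.387], 'tool_pos': [0.594, 0.01, 0.128], 'tool_rot': [3.123, -0.501, 0.408], 'contact_force': [-8.541, -0.373, 8.006], 'torque': [-1.477, -0.142, -0.813], 'opening': 0.048, 'grip_force': 52.833}
```

View pics/w4.png

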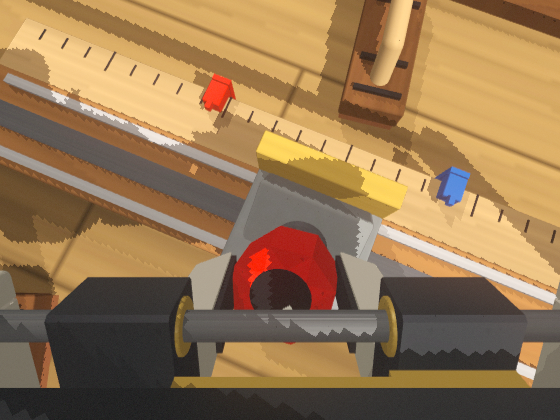

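The knob followed with a small lag and the stop is loose. I'll slide towards the red marker (+y).

Call:
send_rows(targets=[[0.2,0,0.01,0,0],[0.2,0,0.015,0,0],[0.2,0,0.015,0,0],[0.2,0,0.01,0,0],[0.2,0,0,0,0]])

```text
time: 12.35
tool_pos: [0.5935, 0.062, 0.128]
tool_rot: [3.124, -0.5, 0.409]
contact_force: [-8.0, 1.7, 9.3]
opening: 0.0483
grip_force: 53.0
```

Call:
send_rows(targets=[[0.2,0,0.01,0,0],[0.2,-0.001,0.015,0,0],[0.2,0,0.013,0,0],[0.2,0,0.007,0,0],[0.2,0,0,0,0]])

```text
time: 12.85
tool_pos: [0.593, 0.1067, 0.1281]
tool_rot: [3.123, -0.501, 0.409]
contact_force: [-5.9, 0.5, 6.3]
opening: 0.0482
grip_force: 52.7
```

```bash
python3 ob.py; python3 - <<'E'
from h import *
a=[]
for n in("top","wrist"):
    p,d=read_camera(n);np.savez(f"pics/{n}5.npz",p=p,d=d)
    im=p[150:260,180:340] if n=="top" else p[:300,100:500]
    a.append(cv2.resize(im,(600,412 if n=="top" else 450),interpolation=cv2.INTER_CUBIC)[:,:,::-1])
    if n=="top":cv2.imwrite("pics/t5.png",a[0])
    else:cv2.imwrite("pics/w5.png",p[:,:,::-1])
E
```

```text
{'time': 12.85, 'qpos': [-0.048, 0.428, 1.894, 0.519, 0.404, 0.682], 'tool_pos': [0.593, 0.107, 0.128], 'tool_rot': [3.123, -0.501, 0.409], 'contact_force': [-5.852, 0.493, 6.343], 'torque': [-1.309, -0.385, -0.746], 'opening': 0.048, 'grip_force': 52.705}
```

View pics/t5.png

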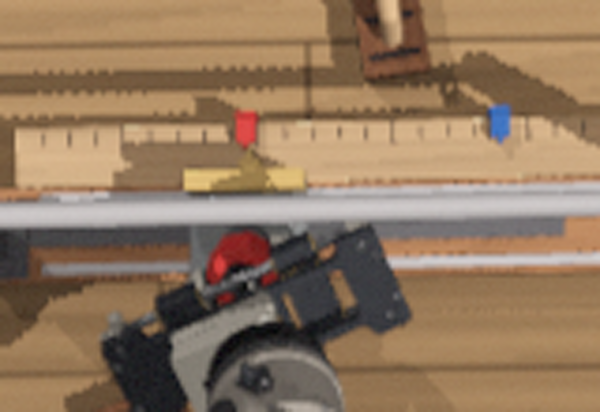

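View pics/w5.png

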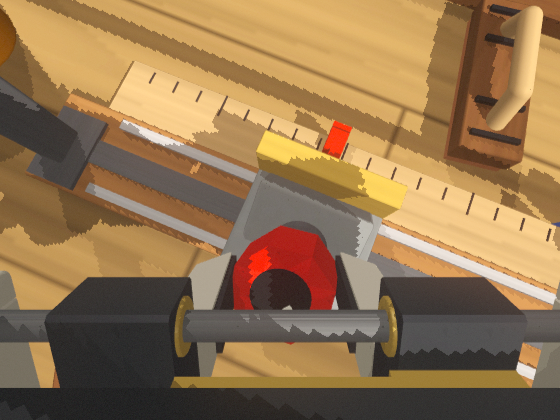

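The top crop shows the brass pointer at about (249,155) almost under the red clip at (246,130), with the plate from 184 to 305. The wrist view agrees, with the clip at (337,140) over the plate's middle. I'll measure the offset.

```bash
python3 - <<'E'
from h import *
f=np.load("pics/top5.npz");p,d=f["p"],f["d"];X=pts("top",p,d)
h=cv2.cvtColor(p,cv2.COLOR_RGB2HSV).astype(int)
br=(h[...,0]>19)&(h[...,0]<32)&(h[...,1]>105)
rd=((h[...,0]<8)|(h[...,0]>172))&(h[...,1]>150)
for v in range(178,204):
    b=np.nonzero(br[v,220:275])[0]+220;r=np.nonzero(rd[v,235:258])[0]+235
    print(v,"br",(b.min(),b.max(),len(b),b.mean().round(2)) if len(b) else "", "rd",(r.min(),r.max(),r.mean().round(2)) if len(r) else "")
print("plate z",np.median(X[197,232:258],0),"clip",X[183,246],"ptr",X[191:195,244:250].round(3).tolist())
print("stop from plate edges",ray("top",228.9,197.,X[197,245,2]),ray("top",261.2,197.,X[197,245,2]))
print("nib",ray("top",245.8,187,.046))
print(p[188:196,240:254].tolist())
E
```

```text
178 br  rd 
179 br  rd (np.int64(243), np.int64(243), np.float64(243.0))
180 br  rd (np.int64(243), np.int64(248), np.float64(245.5))
181 br  rd (np.int64(243), np.int64(248), np.float64(245.5))
182 br  rd (np.int64(243), np.int64(248), np.float64(245.5))
183 br  rd (np.int64(243), np.int64(247), np.float64(245.0))
184 br  rd (np.int64(243), np.int64(247), np.float64(245.0))
185 br  rd (np.int64(243), np.int64(247), np.float64(245.0))
186 br  rd (np.int64(243), np.int64(247), np.float64(245.0))
187 br  rd (np.int64(243), np.int64(247), np.float64(245.0))
188 br  rd (np.int64(244), np.int64(245), np.float64(244.5))
189 br  rd (np.int64(245), np.int64(245), np.float64(245.0))
190 br  rd 
191 br  rd 
192 br  rd 
193 br  rd 
194 br  rd 
195 br (np.int64(229), np.int64(259), 13, np.float64(244.77)) rd 
196 br (np.int64(229), np.int64(260), 24, np.float64(243.92)) rd 
197 br (np.int64(229), np.int64(260), 22, np.float64(243.68)) rd 
198 br (np.int64(229), np.int64(260), 20, np.float64(244.0)) rd 
199 br (np.int64(229), np.int64(260), 15, np.float64(244.93)) rd 
200 br (np.int64(229), np.in
[... 1963 characters left out ...]
0], [185, 151, 114]], [[138, 112, 84], [137, 110, 81], [140, 113, 86], [145, 116, 79], [155, 125, 78], [156, 126, 78], [154, 124, 76], [155, 127, 77], [154, 125, 74], [123, 99, 61], [124, 99, 71], [136, 109, 81], [137, 110, 82], [135, 108, 79]], [[139, 110, 82], [133, 107, 75], [132, 107, 77], [138, 110, 73], [147, 118, 72], [161, 132, 80], [164, 134, 82], [164, 134, 80], [154, 124, 74], [144, 116, 72], [139, 111, 74], [147, 118, 80], [154, 123, 85], [164, 134, 87]], [[192, 159, 103], [190, 157, 99], [188, 155, 96], [187, 154, 95], [157, 129, 78], [163, 133, 80], [165, 135, 81], [167, 136, 84], [157, 126, 78], [157, 126, 77], [157, 127, 79], [192, 158, 99], [202, 168, 108], [209, 176, 113]]]
```

The pointer is about 2 mm short in +y. I'll correct that, let it rest, then start tightening (clockwise).

Call:
send_rows(targets=[[0.2,0,0.0022,0,0],[0.2,0,0,0,0],[0.2,0,0,0,0],[0.2,0,0,0,0]])

```text
time: 13.35
tool_pos: [0.5931, 0.1081, 0.1281]
tool_rot: [3.123, -0.501, 0.408]
contact_force: [-5.3, 0.7, 6.0]
opening: 0.048
grip_force: 52.7
```

Call:
send_rows(targets=[[0.2,0,0,0,-0.06],[0.2,0,0,0,-0.06],[0.2,0,0,0,-0.06],[0.2,0,0,0,-0.06]])

```text
time: 13.75
tool_pos: [0.5926, 0.1086, 0.1279]
tool_rot: [3.125, -0.5, 0.165]
contact_force: [-5.8, 1.4, 7.1]
opening: 0.0468
grip_force: 49.1
```

```bash
cat >> ob.py <<'E'
t=s["torque"]-np.array([.04,.33,.03]);print("axis torque",round(-.5*t[0]+.866*t[2],3))
E
python3 ob.py
```

```text
{'time': 13.75, 'qpos': [0.03, 0.423, 1.902, 0.155, 0.322, 1.305], 'tool_pos': [0.593, 0.109, 0.128], 'tool_rot': [3.125, -0.5, 0.165], 'contact_force': [-5.807, 1.411, 7.12], 'torque': [1.02, 0.809, 0.996], 'opening': 0.047, 'grip_force': 49.064}
axis torque 0.346
```

Call:
send_rows(targets=[[0.2,0,0,0,-0.06],[0.2,0,0,0,-0.06],[0.2,0,0,0,-0.06]])

```text
time: 14.05
tool_pos: [0.5936, 0.1087, 0.1278]
tool_rot: [3.126, -0.502, -0.015]
contact_force: [4.1, 0.3, -3.2]
opening: 0.0459
grip_force: 50.0
```

```bash
python3 ob.py
```

```text
{'time': 14.05, 'qpos': [0.086, 0.432, 1.889, -0.2, 0.329, 1.849], 'tool_pos': [0.594, 0.109, 0.128], 'tool_rot': [3.126, -0.502, -0.015], 'contact_force': [4.083, 0.29, -3.209], 'torque': [1.158, -0.136, 0.942], 'opening': 0.046, 'grip_force': 49.97}
axis torque 0.231
```

Call:
send_rows(targets=[[0.2,0,0,0,-0.06],[0.2,0,0,0,-0.06]])

```text
time: 14.25
tool_pos: [0.5935, 0.109, 0.128]
tool_rot: [3.127, -0.502, -0.135]
contact_force: [-4.9, 1.1, 7.0]
opening: 0.0462
grip_force: 51.5
```

```bash
python3 ob.py
```

```text
{'time': 14.25, 'qpos': [0.123, 0.44, 1.872, -0.388, 0.37, 2.163], 'tool_pos': [0.594, 0.109, 0.128], 'tool_rot': [3.127, -0.502, -0.135], 'contact_force': [-4.901, 1.11, 7.014], 'torque': [2.195, 0.328, 1.551], 'opening': 0.046, 'grip_force': 51.507}
axis torque 0.239
```

Call:
send_rows(targets=[[0.2,0,0,0,-0.05],[0.2,0,0,0,-0.05]])

```text
time: 14.45
tool_pos: [0.5931, 0.1093, 0.1284]
tool_rot: [3.128, -0.502, -0.235]
contact_force: [-8.6, 1.2, 10.2]
opening: 0.0462
grip_force: 53.0
```

```bash
python3 ob.py
```

```text
{'time': 14.45, 'qpos': [0.152, 0.449, 1.854, -0.497, 0.419, 2.375], 'tool_pos': [0.593, 0.109, 0.128], 'tool_rot': [3.128, -0.502, -0.235], 'contact_force': [-8.611, 1.161, 10.175], 'torque': [2.343, 0.282, 1.57], 'opening': 0.046, 'grip_force': 52.986}
axis torque 0.183
```

Call:
send_rows(targets=[[0.2,0,0,0,-0.05],[0.2,0,0,0,-0.05]])

```text
time: 14.65
tool_pos: [0.593, 0.1095, 0.1286]
tool_rot: [3.129, -0.502, -0.335]
contact_force: [-11.9, 2.8, 14.2]
opening: 0.0467
grip_force: 53.8
```

```bash
python3 ob.py
```

```text
{'time': 14.65, 'qpos': [0.179, 0.461, 1.831, -0.569, 0.477, 2.549], 'tool_pos': [0.593, 0.11, 0.129], 'tool_rot': [3.129, -0.502, -0.335], 'contact_force': [-11.941, 2.81, 14.199], 'torque': [2.059, 0.38, 1.382], 'opening': 0.047, 'grip_force': 53.849}
axis torque 0.161
```

Still loose. I'll regrip on the next flats.

Call:
send_rows(targets=[[0.7,0,0,0,0],[0.7,0,0,0,0],[0.7,0,0,0,0]])

```text
time: 14.95
tool_pos: [0.5923, 0.1082, 0.1265]
tool_rot: [3.125, -0.498, -0.334]
contact_force: [0.5, -0.3, 0.9]
opening: 0.0633
grip_force: 0.0
```

Call:
send_rows(targets=[[0.7,0,0,0,0.08],[0.7,0,0,0,0.08],[0.7,0,0,0,0.08],[0.7,0,0,0,0.07],[0.7,0,0,0,0.07]])

```text
time: 15.45
tool_pos: [0.5923, 0.108, 0.1265]
tool_rot: [3.126, -0.498, 0.049]
contact_force: [-0.1, 0.0, -0.8]
opening: 0.0645
grip_force: 0.0
```

Call:
send_rows(targets=[[0.7,0,0,0,0.07],[0.7,0,0,0,0.07],[0.7,0,0,0,0.08],[0.7,0,0,0,0.07],[0.7,0,0,0,0]])

```text
time: 15.95
tool_pos: [0.5926, 0.1073, 0.1265]
tool_rot: [3.126, -0.498, 0.333]
contact_force: [-0.6, 0.3, 0.5]
opening: 0.0643
grip_force: 0.0
```

```bash
python3 ob.py; python3 - <<'E'
from h import *
p,d=read_camera("top");np.savez("pics/top6.npz",p=p,d=d)
for v in(184,186,188,189,190,191,192,193):print(v,p[v,242:251].tolist())
h=p[197].astype(int);print("plate edges",[(u,h[u].tolist()) for u in (226,227,228,229,230,258,259,260,261,262)])
p,d=read_camera("wrist");cv2.imwrite("pics/w6.png",p[:,:,::-1])
E
```

```text
{'time': 15.95, 'qpos': [-0.025, 0.427, 1.899, 0.436, 0.371, 0.844], 'tool_pos': [0.593, 0.107, 0.126], 'tool_rot': [3.126, -0.498, 0.333], 'contact_force': [-0.57, 0.262, 0.528], 'torque': [-0.104, 0.269, 0.001], 'opening': 0.064, 'grip_force': 0.0}
axis torque 0.047
184 [[131, 89, 65], [209, 76, 68], [220, 74, 69], [222, 79, 74], [220, 74, 69], [211, 66, 64], [152, 96, 78], [178, 145, 110], [187, 153, 115]]
186 [[130, 87, 66], [210, 76, 70], [220, 74, 71], [221, 75, 70], [223, 77, 73], [215, 71, 68], [156, 99, 80], [183, 150, 113], [190, 156, 118]]
188 [[139, 114, 83], [144, 91, 69], [167, 82, 68], [194, 67, 62], [171, 95, 73], [161, 115, 86], [135, 107, 83], [181, 147, 113], [188, 155, 117]]
189 [[136, 109, 81], [134, 107, 77], [136, 90, 70], [135, 68, 52], [151, 111, 78], [160, 129, 96], [159, 129, 97], [181, 149, 113], [186, 153, 114]]
190 [[138, 110, 81], [139, 111, 82], [133, 101, 74], [130, 99, 70], [142, 114, 72], [115, 94, 63], [153, 124, 90], [187, 155, 117], [189, 155, 117]]
191 [[137, 110, 79], [139, 112, 84], [143, 114, 85], [143, 116, 80], [152, 125, 76], [122, 99, 65], [117, 92, 68], [159, 129, 93], [172, 141, 104]]
192 [[140, 111, 82], [141, 113, 81], [149, 120, 82], [149, 121, 78], [156, 126, 77], [142, 114, 71], [138, 112, 71], [117, 94, 63], [135, 110, 81]]
193 [[138, 109, 81], [145, 116, 82], [155, 125, 78], [153, 123, 73], [156, 127, 76], [155, 125, 76], [155, 127, 77], [125, 102, 66], [123, 100, 73]]
plate edges [(226, [140, 111, 82]), (227, [139, 111, 81]), (228, [118, 93, 67]), (229, [215, 187, 121]), (230, [224, 191, 123]), (258, [223, 190, 122]), (259, [223, 190, 122]), (260, [212, 178, 112]), (261, [183, 152, 103]), (262, [209, 175, 134])]
```

View pics/w6.png

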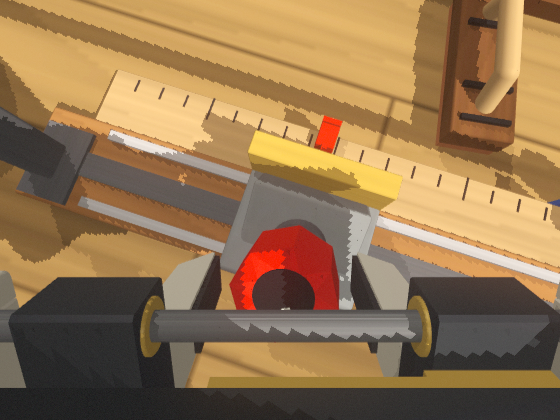

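The wrist view shows the knob's flats nearly parallel to the pads, and the stop still about 2 mm short of the clip. I'll grip, nudge it +y and continue tightening.

Call:
send_rows(targets=[[0.2,0,0,0,0],[0.2,0,0,0,0],[0.2,0,0,0,0],[0.2,0,0,0,0]])

```text
time: 16.45
tool_pos: [0.5927, 0.1086, 0.1267]
tool_rot: [3.125, -0.499, 0.335]
contact_force: [3.1, -0.9, -3.5]
opening: 0.0484
grip_force: 49.0
```

Call:
send_rows(targets=[[0.2,0,0.003,0,0],[0.2,0,0,0,0]])

```text
time: 16.65
tool_pos: [0.5927, 0.1116, 0.1267]
tool_rot: [3.126, -0.499, 0.335]
contact_force: [5.2, -0.8, -4.6]
opening: 0.0482
grip_force: 49.0
```

```bash
python3 ob.py; cat > al.py <<'E'
from h import *
p,d=read_camera("top");p=p.astype(float)
# brassiness: drop in blue relative to red, pointer row 193/192; redness row 184-187; plate edges row 197
r=p[183:188,240:252];w=np.clip(r[...,0]-r[...,1]-60,0,None);u=np.arange(240,252);n=(w*u).sum()/w.sum()
b=p[196:199].mean(0)[:,0];
def edge(a,lo,hi,up):
    x=np.arange(lo,hi);y=a[lo:hi];m=(y.max()+y.min())/2
    for i in range(len(x)-1):
        if (y[i]-m)*(y[i+1]-m)<=0 and ((y[i+1]>y[i])==up):return x[i]+(m-y[i])/(y[i+1]-y[i])
L=edge(b,220,240,True)
sat=[(p[v,u,0]+p[v,u,1])/2-p[v,u,2] for v in(192,193) for u in range(239,254)]
print("nib u",n,"plate left",L,"ptr row193",[int(x) for x in sat[15:]],"row192",[int(x) for x in sat[:15]])
E
python3 al.py
```

```text
{'time': 16.65, 'qpos': [-0.016, 0.428, 1.897, 0.427, 0.369, 0.86], 'tool_pos': [0.593, 0.112, 0.127], 'tool_rot': [3.126, -0.499, 0.335], 'contact_force': [5.161, -0.807, -4.601], 'torque': [-0.48, -0.18, -0.016], 'opening': 0.048, 'grip_force': 48.972}
axis torque 0.22
nib u 245.05218687872764 plate left 226.52631578947367 ptr row193 [42, 42, 47, 60, 62, 63, 65, 64, 56, 38, 33, 41, 52, 53, 53] row192 [44, 41, 45, 53, 57, 62, 59, 58, 51, 35, 45, 52, 56, 57, 56]
```

Call:
send_rows(targets=[[0.2,0,-0.0025,0,0],[0.2,0,0,0,0]])

```text
time: 16.9
tool_pos: [0.5927, 0.1091, 0.1267]
tool_rot: [3.126, -0.499, 0.334]
contact_force: [5.1, 0.0, -4.5]
opening: 0.048
grip_force: 48.9
```

Call:
send_rows(targets=[[0.2,0,0,0,-0.06],[0.2,0,0,0,-0.06]])

```text
time: 17.1
tool_pos: [0.5921, 0.1093, 0.1273]
tool_rot: [3.127, -0.498, 0.212]
contact_force: [-5.5, -1.9, 6.6]
opening: 0.0472
grip_force: 48.5
```

```bash
python3 ob.py;python3 al.py
```

```text
{'time': 17.1, 'qpos': [0.016, 0.424, 1.903, 0.244, 0.332, 1.167], 'tool_pos': [0.592, 0.109, 0.127], 'tool_rot': [3.127, -0.498, 0.212], 'contact_force': [-5.516, -1.938, 6.57], 'torque': [0.748, 0.61, 0.978], 'opening': 0.047, 'grip_force': 48.488}
axis torque 0.467
nib u 245.0467894474863 plate left 227.71751412429379 ptr row193 [42, 40, 43, 41, 60, 63, 63, 64, 63, 59, 40, 40, 42, 42, 52] row192 [41, 42, 42, 43, 51, 55, 63, 60, 54, 51, 36, 40, 51, 54, 56]
```

Call:
send_rows(targets=[[0.2,0,0,0,-0.06],[0.2,0,0,0,-0.06]])

```text
time: 17.35
tool_pos: [0.5919, 0.1096, 0.1273]
tool_rot: [3.127, -0.498, 0.092]
contact_force: [-1.8, 1.1, 2.8]
opening: 0.0475
grip_force: 49.5
```

```bash
python3 ob.py
```

```text
{'time': 17.35, 'qpos': [0.054, 0.426, 1.899, 0.01, 0.318, 1.528], 'tool_pos': [0.592, 0.11, 0.127], 'tool_rot': [3.127, -0.498, 0.092], 'contact_force': [-1.768, 1.121, 2.797], 'torque': [1.112, 0.386, 1.26], 'opening': 0.047, 'grip_force': 49.527}
axis torque 0.529
```

The pointer is within about 1 mm of the nib and torque has begun to rise. I'll continue in small steps.

Call:
send_rows(targets=[[0.2,0,0,0,-0.05],[0.2,0,0,0,-0.05]])

```text
time: 17.55
tool_pos: [0.5919, 0.1099, 0.1272]
tool_rot: [3.126, -0.499, -0.007]
contact_force: [-4.7, 2.7, 3.2]
opening: 0.0474
grip_force: 50.2
```

```bash
python3 ob.py
```

```text
{'time': 17.55, 'qpos': [0.086, 0.43, 1.891, -0.185, 0.33, 1.827], 'tool_pos': [0.592, 0.11, 0.127], 'tool_rot': [3.126, -0.499, -0.007], 'contact_force': [-4.729, 2.7, 3.205], 'torque': [1.364, 0.606, 1.426], 'opening': 0.047, 'grip_force': 50.242}
axis torque 0.547
```

Call:
send_rows(targets=[[0.2,0,0,0,-0.05]])

```text
time: 17.65
tool_pos: [0.592, 0.1101, 0.1272]
tool_rot: [3.127, -0.499, -0.057]
contact_force: [-3.2, 4.0, 1.9]
opening: 0.0474
grip_force: 50.6
```

```bash
python3 ob.py; python3 al.py; python3 - <<'E'
from h import *
p,d=read_camera("wrist");cv2.imwrite("pics/w7.png",p[:,:,::-1])
E
```

```text
{'time': 17.65, 'qpos': [0.102, 0.434, 1.885, -0.272, 0.343, 1.967], 'tool_pos': [0.592, 0.11, 0.127], 'tool_rot': [3.127, -0.499, -0.057], 'contact_force': [-3.197, 3.973, 1.932], 'torque': [1.9, 0.469, 1.701], 'opening': 0.047, 'grip_force': 50.644}
axis torque 0.517
nib u 245.04880478087648 plate left 227.75294117647059 ptr row193 [43, 42, 43, 42, 61, 63, 65, 62, 62, 60, 40, 41, 41, 42, 53] row192 [41, 42, 42, 43, 52, 55, 62, 59, 54, 52, 38, 41, 51, 53, 57]
```

View pics/w7.png

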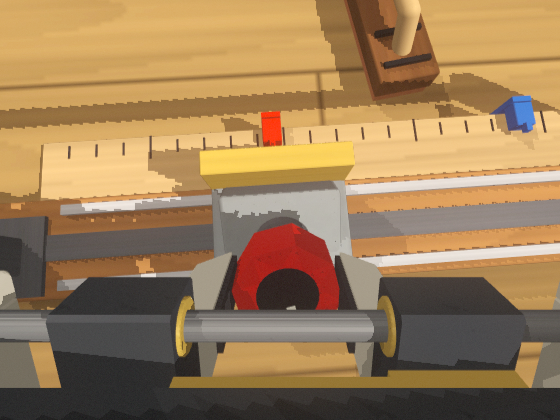

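The wrist view shows the red clip at (271,128) above the middle of the plate (200 to 354), with the knob gripped. Torque is about 0.25 N m over loose and the stop now resists sideways force. I'll take one more small step.

Call:
send_rows(targets=[[0.2,0,0,0,-0.04],[0.2,0,0,0,-0.03]])

```text
time: 17.95
tool_pos: [0.592, 0.1103, 0.1272]
tool_rot: [3.127, -0.499, -0.125]
contact_force: [-9.5, 5.1, 8.0]
opening: 0.0477
grip_force: 51.4
```

```bash
python3 ob.py
```

```text
{'time': 17.95, 'qpos': [0.122, 0.439, 1.875, -0.373, 0.368, 2.139], 'tool_pos': [0.592, 0.11, 0.127], 'tool_rot': [3.127, -0.499, -0.125], 'contact_force': [-9.531, 5.076, 8.004], 'torque': [2.226, 0.812, 1.869], 'opening': 0.048, 'grip_force': 51.39}
axis torque 0.5
```

Call:
send_rows(targets=[[0.2,0,0,0,-0.04],[0.2,0,0,0,0]])

```text
time: 18.15
tool_pos: [0.5919, 0.1105, 0.1273]
tool_rot: [3.127, -0.499, -0.164]
contact_force: [-8.2, 5.1, 8.0]
opening: 0.0477
grip_force: 51.6
```

```bash
python3 ob.py; python3 al.py
```

```text
{'time': 18.15, 'qpos': [0.135, 0.442, 1.868, -0.423, 0.386, 2.23], 'tool_pos': [0.592, 0.111, 0.127], 'tool_rot': [3.127, -0.499, -0.164], 'contact_force': [-8.184, 5.114, 8.018], 'torque': [2.11, 0.624, 1.601], 'opening': 0.048, 'grip_force': 51.596}
axis torque 0.326
nib u 245.04543185222167 plate left 227.76993865030676 ptr row193 [43, 42, 43, 42, 60, 63, 63, 64, 63, 59, 39, 36, 41, 42, 51] row192 [41, 42, 41, 42, 54, 55, 59, 58, 54, 51, 36, 39, 52, 55, 55]
```

I'll do a quick lock test with a light sideways pull.

Call:
send_rows(targets=[[0.2,0,-0.0015,0,0],[0.2,0,-0.0015,0,0],[0.2,0,0,0,0]])

```text
time: 18.5
tool_pos: [0.5919, 0.1099, 0.1274]
tool_rot: [3.131, -0.5, -0.163]
contact_force: [-10.1, 20.3, 6.6]
opening: 0.048
grip_force: 51.5
```

```bash
python3 ob.py; python3 al.py
```

```text
{'time': 18.5, 'qpos': [0.131, 0.441, 1.871, -0.413, 0.379, 2.217], 'tool_pos': [0.592, 0.11, 0.127], 'tool_rot': [3.131, -0.5, -0.163], 'contact_force': [-10.126, 20.282, 6.647], 'torque': [4.326, 0.971, 2.737], 'opening': 0.048, 'grip_force': 51.49}
axis torque 0.201
nib u 245.04075546719682 plate left 227.93065693430657 ptr row193 [42, 40, 42, 43, 59, 63, 64, 64, 65, 64, 40, 38, 42, 43, 53] row192 [42, 41, 42, 43, 53, 55, 62, 61, 55, 55, 40, 42, 53, 54, 55]
```

It holds about 20 N sideways, so it's firmly locked. I'll relax, release and retreat.

Call:
send_rows(targets=[[0.2,0,0.0015,0,0],[0.2,0,0.0005,0,0],[0.75,0,0,0,0],[0.75,0,0,0,0],[0.75,0,0,0,0]])

```text
time: 19.05
tool_pos: [0.5922, 0.1076, 0.1266]
tool_rot: [3.126, -0.498, -0.166]
contact_force: [0.3, 0.7, 0.0]
opening: 0.0662
grip_force: 0.0
```

Call:
send_rows(targets=[[0.8,0,0,0,0],[0.8,-0.01,0.002,0.018,0],[0.8,-0.015,0.003,0.028,0],[0.8,-0.02,0.003,0.037,0],[0.8,-0.02,0.003,0.037,0]])

```text
time: 19.55
tool_pos: [0.5265, 0.1187, 0.2473]
tool_rot: [3.126, -0.497, -0.166]
contact_force: [1.2, 0.2, 0.9]
opening: 0.0732
grip_force: 0.0
```

Call:
send_rows(targets=[[0.8,-0.04,0,0.02,0],[0.8,-0.04,0,0.02,0],[0.8,0,0,0,0],[0.8,0,0,0,0]])

```text
time: 19.95
tool_pos: [0.4474, 0.119, 0.2877]
tool_rot: [3.127, -0.501, -0.166]
contact_force: [0.6, 0.9, 0.7]
opening: 0.0735
grip_force: 0.0
```

```bash
python3 ob.py; python3 al.py; python3 - <<'E'
from h import *
s=observe();p,d=read_camera("wrist");X=wpts(p,d,s["tool_pos"],s["tool_rot"])
k,l,st,ce=cv2.connectedComponentsWithStats(mask(p,"red").astype(np.uint8))
for i in range(1,k):
    if st[i,4]>20:print("red",st[i],np.median(X[l==i],0).round(4),X[l==i].min(0).round(3),X[l==i].max(0).round(3))
m=(abs(X[...,2]-.10)<.008)&(abs(X[...,0]-.665)<.012)&(p[...,0].astype(int)-p[...,2]>50)
print("plate y",np.percentile(X[m][:,1],[1,50,99]),m.sum())
E
```

```text
{'time': 19.95, 'qpos': [0.22, -0.013, 1.949, -0.285, 0.762, 2.123], 'tool_pos': [0.447, 0.119, 0.288], 'tool_rot': [3.127, -0.501, -0.166], 'contact_force': [0.557, 0.917, 0.716], 'torque': [0.04, 0.278, -0.04], 'opening': 0.074, 'grip_force': 0.0}
axis torque -0.061
nib u 245.05121829935356 plate left 227.74411764705883 ptr row193 [41, 43, 41, 40, 59, 63, 65, 63, 64, 60, 38, 37, 40, 42, 52] row192 [41, 42, 40, 42, 51, 53, 63, 61, 55, 49, 38, 38, 51, 53, 56]
red [246  64  12   9  72] [0.7135 0.1129 0.0471] [0.708 0.107 0.045] [0.719 0.12  0.049]
red [ 242  106   51   53 1244] [0.5947 0.1124 0.1288] [0.456 0.087 0.113] [0.622 0.134 0.45 ]
plate y [0.06992661 0.11127154 0.15181244] 1470
```

```bash
python3 -c "
from cell import *
print(hand_in())"
```

```text
the job is handed in; nothing more can be done
None
```

The stop is locked with its pointer about 1–2 mm from the red marker (5 mm allowed); the clamp held a 20 N sideways pull, the gripper is clear, and the job is handed in with no verdict shown — I viewed 11 pictures, one over the limit of 10.

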